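Pin back a sprung belt tensioner

ROBOT

A 6-joint arm with a two-finger parallel gripper is mounted at the origin on the work surface. World frame = base frame: x ahead of the robot, y to its left, z up, the work surface at z = 0. Lengths are in m, angles in rad, forces in N, time in s.
With the tool pointing down it reaches from about 0.35 to 0.85 m from the base axis. Payload 8.1 kg.
Tool frame: the origin (TCP) lies on the mounting face of the last link; the fingertips stand 186 mm ahead of it and the grasp point (between the pads) lies 167 mm ahead of it (robot.finger_overhang is the distance from the TCP to the fingertips, in m); z points along the fingers, y is the line along which they close (so a half turn about z gives the same grasp; the last joint's range is limited). The gripper opens to 93 mm and grips with 3 to 60 N. Pads are 15 mm wide; open, the fingers measure 128 mm over their backs; the gripper's body (75 mm by 188 mm) begins 65 mm behind the grasp point.
Start: joints at [1.036, 0.13, 1.488, -0, 1.523, -0.085], TCP at [0.261, 0.54, 0.405] pointing down, gripper open.
Joint ranges: [-2.96, 2.96], [-0.89, 2.26], [0.02, 2.5], [-1.34, 4.48], [0, 2.73], [-2.66, 2.66]. Speed limits (rad/s): [2.39, 2.39, 2.79, 3.14, 3.14, 3.14].

INTERFACE

Orientations are given as a rotation vector (axis times angle).
In Python, from plant import readout, read_camera, get_calibration, job, robot gives the robot as it stands.
- The arm moves only by the shell command python3 -m handwheel 'ROWS' [FORCE]. ROWS is JSON, a list of rows, each a list of 5 numbers: the shift along the world's x, y, z in cm, then the turn about the world's z in rad, then the closure, from 0 (fully open) to 1 (shut). In form: [[tx, ty, tz, spin, gripper], ...]. A call has 1 to 10 rows; each row shifts and turns the commanded pose from where the row before left it; what a row does not reach is not made up. A row lasts 1/8 s, in which the tool goes at most 62.5 mm and 10.7 degrees, less where a joint would pass 70% of its speed; a pose out of reach is approached as far as the arm can. A call is refused whole if a number of a shift passes 6.25 or a number of a turn 0.188, either way. A call with a gripper value outside its range is refused whole. The fingers move at their own pace and stop on an object; FORCE is the grip in N (left out, the last holds). Time passes only in rows, so rows that do not move let the fingers close. It gives the time, the measured TCP pose, the force, the opening and the grip force at its end, in the units of the state.
- readout.read_state(): the state, without advancing time (a new reading comes with each control period).
- read_camera(name): name is "scene" or "top"; returns the picture (384x512x3 uint8, red, green, blue); there is no depth.
- get_calibration(name): a dict with "fovy" (degrees; the focal length in pixels is half the picture's height over the tangent of half this angle, whatever the lens; pixels are square), "cx", "cy" (the principal point, pixels), "pose" (4x4, takes a point from camera to world coordinates). Camera axes: x right, y down, z forward; pixel columns grow to the right and rows downward; lengths in m; the calibration is good to about 2 mm. A picture is of the moment at which its call begins. get_calibration takes no time and is no camera call.
- job.close_job(): hands the job in; it is judged then, once.
The state is a dict: "t": time; "q": joint angles; "dq": joint speeds; "joint_torque": joint torques, N m; "tool_pos": TCP position; "orientation": TCP orientation; "force": force on the tool from outside, world axes, zero at the start; "wrist_torque": the same for the moment, N m; "opening": finger opening in m; "gripper_force": force on a finger pad.
Only numpy, scipy, OpenCV 4.12 (cv2) and the standard library are available. Lean on these libraries where they do the work, as an engineer would, in place of code of your own. Each camera call takes 0.05 s, during which the arm holds its last target. There are 200 camera calls.

TASK

Stand the locking pin (the one with the plain straight round knob head) in the hole of the belt tensioner's lug, turn the tensioner's wheel arm anticlockwise against its spring until the pin drops through into the lock plate beneath, and let the arm rest back gently on the pin: the pin fully home and the arm held wound by it alone. Do not go on turning hard once the pin has caught, do not force or bend the pin, never let the arm snap back, and leave everything else where it is.

Things in the scene. Friction and masses are not known exactly. Their poses are not given: they have to be found in the camera images.
- lock_pin: Steel locking pin, upright in one of the rack's three holes. Shaft 10 mm diameter, 32 mm long, foot tapered to 6.5 mm; above it the part to grip, a plain straight cylindrical head 16 mm diameter, 24 mm tall. About 60 g. Origin: centre of the foot's end; z up along the pin: head at z = 32 to 56 mm. In the rack the head's underside rests on the rack's top.
- rack: Fixed wooden block 60 x 165 x 45 mm (x, y, z) with three 11.6 mm holes in a row along its y axis, 55 mm apart, each holding one of three pins in any order. Origin: centre of its underside. Grip the pins with the fingers closing along the rack's x axis.
- flat_pin: Bystander pin in the rack: 10 mm shaft 18 mm long with a wide flat head 26 mm diameter, 8 mm tall. Origin: end of the foot.
- tall_punch: Bystander punch in the rack: 10 mm shaft 36 mm long, head 16 mm diameter, 56 mm tall, its upper part a taper. Origin: end of the foot.
- lug: Aluminium lug 34 x 34 x 16 mm on the tensioner's arm, on the far side of the pivot from the wheel, with a vertical through hole 11.2 mm diameter for the pin. Origin: hole axis at the lug's underside, 52 mm above the table, 60 mm from the pivot axis; z up, x away from the pivot. When home, the pin's head rests on the lug and its foot is 16 mm below this origin.
- lug_hole (a point): Centre of the mouth of the lug's hole, on the lug's top, 68 mm above the table. A steel lock plate lies 2 mm under the lug: at rest a pin in the hole stands on it, foot 18 mm below this point. The plate's one 11.6 mm hole lies on the same 60 mm circle about the pivot; when the lug's hole comes over it the pin falls in by its own weight.
- pivot (a point): On the vertical axis about which the tensioner's arm turns, on top of its hub, 79 mm above the table.
- bolt_head (a point): Centre of the top of the round steel bolt head in the middle of the black wheel: 18 mm diameter, its top 125 mm above the table, 30 mm above the wheel's top; 85 mm from the pivot axis. Fixed to the arm: the part to grip for turning it. The wheel (64 mm diameter) spins freely around it.
- tensioner (a joint): Angle of the tensioner's arm about the pivot, rad: 0 at rest on its stop, grows anticlockwise seen from above, far stop at 1.15. A spring drives it back to 0: 3.5 N at the bolt head at 0, 5.5 N at 0.85 rad. The lock plate's hole is met somewhere from 0.45 to 0.85 rad, set anew each time and not measured: the turning force then rises sharply, as the pin has caught.
- spare_wheel: Bystander: spare black wheel 64 mm diameter, 26 mm tall, lying flat. Origin under its centre.
- wrench: Bystander: wrench lying flat. Origin under its middle.
- screwdriver: Bystander: screwdriver lying flat. Origin under its middle.
- spray_can: Bystander: grey can 66 mm diameter, 190 mm tall. Origin under its centre.
- grease_jar: Bystander: white jar 68 mm diameter, 75 mm tall. Origin under its centre.
- mug: Bystander: white mug 80 mm diameter, 90 mm tall. Origin under its centre.
- socket: Bystander: steel wrench socket 28 mm diameter, 38 mm tall. Origin under its centre.

How it is judged:
By the outcome, as a careful person would: the job done as asked, in the order asked, and still so for the second after the job is handed in, with the robot touching nothing.
It also fails if it takes over 61 s, if anything falls off the work surface, if the arm or the gripper's body presses on something with over 40 N, if the wrist force passes 120 N, or if a joint passes its speed limit or range.

## Working session

There is one attempt and no reset: what is moved stays moved. The work goes in short steps, Python scripts to look and compute and a shell command to move; the robot and the scene stay as the last step left them, time stands still between calls to the robot, and variables do not carry over. Pictures are saved under pics/ and viewed, at most 10 in all, crops included, and the job is handed in when it is done.

```bash
mkdir -p pics; ls
cat > h.py <<'E'
import numpy as np, cv2
from plant import readout, read_camera, get_calibration, job, robot
def proj(n,p):
    c=get_calibration(n);T=np.array(c['pose']);f=192/np.tan(np.radians(c['fovy'])/2)
    q=T[:3,:3].T@(np.array(p)-T[:3,3]);return q[0]/q[2]*f+c['cx'],q[1]/q[2]*f+c['cy']
def ray(n,u,v):
    c=get_calibration(n);T=np.array(c['pose']);f=192/np.tan(np.radians(c['fovy'])/2)
    return T[:3,3],T[:3,:3]@np.array([(u-c['cx'])/f,(v-c['cy'])/f,1])
def onz(n,u,v,z):
    o,d=ray(n,u,v);return o+d*(z-o[2])/d[2]
def tri(a,b):
    o1,d1=ray('top',*a);o2,d2=ray('scene',*b)
    s=np.linalg.lstsq(np.c_[d1,-d2],o2-o1,rcond=None)[0]
    p,q=o1+d1*s[0],o2+d2*s[1];return (p+q)/2,np.linalg.norm(p-q)
E
python3 - <<'E'
from h import *
for n in('top','scene'):
    im=read_camera(n);cv2.imwrite(f'pics/{n}0.png',cv2.resize(im[:,:,::-1],(800,600),interpolation=cv2.INTER_CUBIC))
    np.save(n+'0.npy',im)
    c=get_calibration(n);print(n,c['fovy'],c['cx'],c['cy'],np.round(c['pose'],3).tolist())
print(readout.read_state())
E
```

```text
pics
top 45.4973167522583 254.31659450376546 194.0748405064806 [[0.028, -0.995, 0.1, 0.371], [-1.0, -0.028, 0.001, -0.017], [0.002, -0.1, -0.995, 1.843], [0.0, 0.0, 0.0, 1.0]]
scene 53.88778963593969 254.65867844816862 189.54321328466122 [[0.731, 0.401, -0.553, 1.299], [0.683, -0.42, 0.598, -0.832], [0.008, -0.814, -0.581, 0.852], [0.0, 0.0, 0.0, 1.0]]
{'t': 0.1, 'q': array([ 1.03557112e+00,  1.31065270e-01,  1.48916754e+00,  1.67893846e-05,
        1.52299852e+00, -8.54033849e-02]), 'dq': array([-2.21585225e-03,  4.92654117e-04, -3.00319357e-03, -2.48621423e-03,
       -1.11580087e-03, -3.11486246e-05]), 'joint_torque': array([ 7.83234500e-04, -5.61335385e+01, -4.93095088e+01,  7.70038250e-02,
        2.90679408e-02, -1.54081744e-05]), 'tool_pos': array([0.26075623, 0.54014683, 0.40380583]), 'orientation': array([-7.00522367e-01, -3.06196388e+00,  2.44263840e-03]), 'force': array([-0.072455  , -0.30200661, -0.37858425]), 'wrist_torque': array([ 0.01950463, -0.01911494, -0.04868242]), 'gripper_force': 0.0, 'opening': 0.09322572618661845}
```

View pics/top0.png

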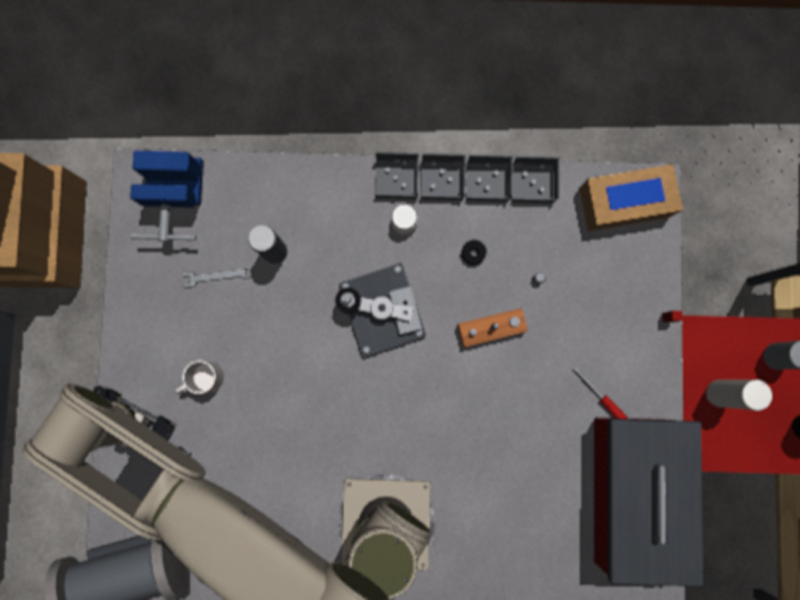

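View pics/scene0.png

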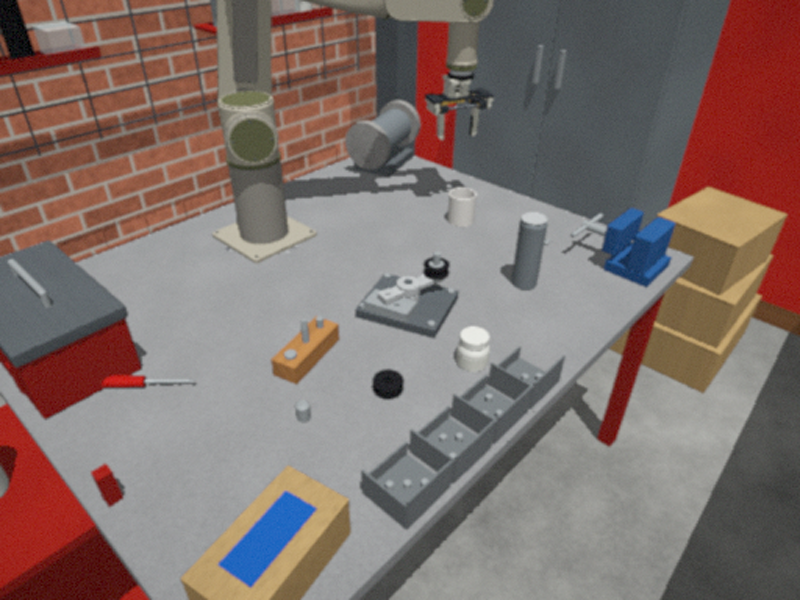

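Top view: tensioner near (380,308), rack near (492,328). In the scene view the rack's far pin at (320,322) is short and straight, the middle one is the punch, and the near one is the flat pin. I'll zoom in on both.

Run:
```python
from h import *
t=np.load('top0.npy');s=np.load('scene0.npy')
a=cv2.resize(t[160:235,205:345],None,fx=5.7,fy=5.7,interpolation=cv2.INTER_CUBIC)
b=cv2.resize(s[155:250,165:305],None,fx=5.7,fy=5.7,interpolation=cv2.INTER_CUBIC)
cv2.imwrite('pics/ct.png',a[:,:800,::-1]);cv2.imwrite('pics/cs.png',b[:,:800,::-1])
```

```text
(no output)
```

View pics/ct.png

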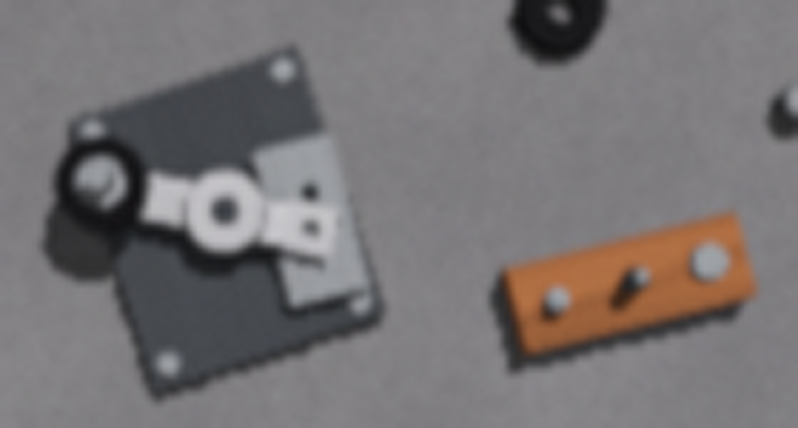

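View pics/cs.png

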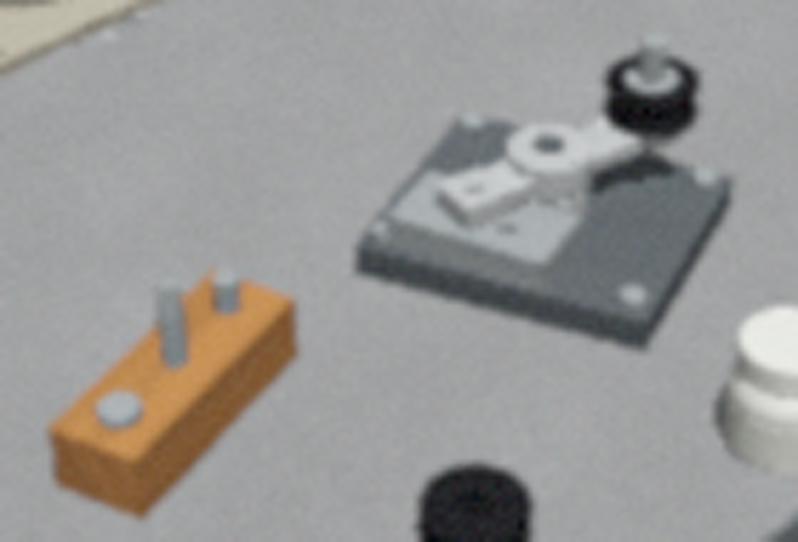

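The crops show:
- **Lock pin head:** top (558,300), scene (227,278).
- **Lug hole:** top (311,229), scene (476,190).
- **Hub:** top (226,210), scene (549,146).
- **Bolt:** top about (98,175), scene (655,42).
- **Plate hole:** top (311,190), scene (508,230).

Next I'll refine these with masks.

```bash
cat > m.py <<'E'
from h import *
t=np.load('top0.npy');s=np.load('scene0.npy')
P={'top':((205,160),t),'scene':((165,155),s)}
def cen(n,U,V,r,dark,bg=None):
    (x0,y0),im=P[n];u=(U+.5)/5.7-.5+x0;v=(V+.5)/5.7-.5+y0
    g=cv2.cvtColor(im,cv2.COLOR_RGB2GRAY).astype(float)
    yy,xx=np.mgrid[:384,:512];m=np.hypot(xx-u,yy-v)<=r
    if dark: w=np.clip(np.percentile(g[m],70)-g,0,None)*m
    else: w=np.clip(g-np.percentile(g[m],40),0,None)*m
    return (round((w*xx).sum()/w.sum(),2),round((w*yy).sum()/w.sum(),2)),(round(u,2),round(v,2))
E
python3 - <<'E'
from m import *
L={'lughole':((311,229),(476,190),1),'pivot':((226,210),(549,146),1),'platehole':((311,190),(508,230),1)}
for k,(a,b,d) in L.items():
    A,a0=cen('top',*a,2.6,d);B,b0=cen('scene',*b,2.6,d)
    print(k,A,a0,B,b0,*[np.round(np.r_[tri(*x)],4) if 0 else (np.round(tri(*x)[0],4),round(tri(*x)[1],4)) for x in((A,B),(a0,b0))])
for k,(a,b) in {'pintop':((558,297),(227,276)),'bolt':((95,176),(654,42)),'flat':((710,261),(119,408)),'punchtop':((640,275),(172,287))}.items():
    f=lambda n,p:((p[0]+.5)/5.7-.5+P[n][0][0],(p[1]+.5)/5.7-.5+P[n][0][1])
    r=tri(f('top',a),f('scene',b));print(k,np.round(r[0],4),round(r[1],4),f('top',a),f('scene',b))
# rack top by colour
hsv=cv2.cvtColor(t,cv2.COLOR_RGB2HSV);m=cv2.inRange(hsv,(3,90,90),(20,255,255));m[:160]=0;m[235:]=0;m[:,:285]=0;m[:,345:]=0
c=max(cv2.findContours(cv2.morphologyEx(m,cv2.MORPH_CLOSE,np.ones((9,9))),0,2)[0],key=cv2.contourArea)
R=cv2.minAreaRect(c);b=cv2.boxPoints(R);print(R);W=[onz('top',*p,.045) for p in b];print(np.round(W,4).tolist(),np.round(np.mean(W,0),4))
# bolt+pin zoom
for n,(U,V) in(('top',(98,180)),('top',(558,300)),('scene',(654,48)),('scene',(227,290))):
    (x0,y0),im=P[n];u=round(U/5.7+x0);v=round(V/5.7+y0);print(n,u,v);print(cv2.cvtColor(im,cv2.COLOR_RGB2GRAY)[v-6:v+7,u-6:u+7])
E
```

```text
lughole (np.float64(259.13), np.float64(199.53)) (259.15, 199.76) (np.float64(247.86), np.float64(187.9)) (248.1, 187.92) (array([ 0.5286, -0.0345,  0.0675]), np.float64(0.0007)) (array([ 0.5283, -0.034 ,  0.067 ]), np.float64(0.0009))
pivot (np.float64(243.86), np.float64(196.51)) (244.24, 196.43) (np.float64(260.86), np.float64(179.92)) (260.9, 180.2) (array([0.5377, 0.0249, 0.0774]), np.float64(0.0009)) (array([0.5384, 0.0238, 0.077 ]), np.float64(0.0001))
platehole (np.float64(258.92), np.float64(193.16)) (259.15, 192.92) (np.float64(253.4), np.float64(194.44)) (253.71, 194.94) (array([ 0.5551, -0.0332,  0.0511]), np.float64(0.001)) (array([ 0.5565, -0.0338,  0.0499]), np.float64(0.0))
pintop [ 0.4862 -0.2033  0.0705] 0.0004 (302.4824561403509, 211.69298245614036) (204.41228070175438, 203.00877192982455)
bolt [0.5532 0.1094 0.1237] 0.0024 (221.25438596491227, 190.46491228070175) (279.32456140350877, 161.9561403508772)
flat [ 0.5152 -0.3096  0.0514] 0.0002 (329.14912280701753, 205.37719298245614) (185.46491228070175, 226.16666666666669)
punchtop [ 0.5008 -0.2547  0.0989] 0.001 (31
[... 2526 characters left out ...]
61 163 164 162 160 163 160 164 161 166]
 [162 162 162 160 164 166 164 163 163 164 162 165 164]
 [162 163 159 160 168 170 169 163 163 162 161 164 163]
 [162 159 155 161 172 174 174 165 161 161 162 162 162]
 [159 151 145 154 167 171 166 149 150 153 159 165 167]
 [152 146 138 131 135 141 137 132 143 151 157 157 161]
 [144 142 140 124 125 126 126 125 144 154 156 157 158]
 [146 141 137 117 119 127 124 129 145 153 155 156 154]
 [143 141 138 115 117 126 126 128 141 154 154 155 158]
 [143 142 141 128 128 133 130 137 147 155 156 155 155]
 [141 143 142 144 144 147 147 151 155 159 154 152 150]
 [140 143 146 150 153 155 153 155 156 156 154 151 144]
 [145 147 150 154 158 155 155 153 157 151 151 145 128]]
```

Estimates:
- Lock pin: (0.485, -0.203).
- Pivot: (0.538, 0.0245).
- Lug hole: (0.5285, -0.0345).
- Bolt: (0.552, 0.1085).
- Plate hole: about 0.46 rad round from the lug.

The rack's x axis is at 15.4°, so the tool has to turn by -0.85 rad.

```bash
python3 -m handwheel '[[1.5,-5,0,-0.085,0.4],[1.5,-5,0,-0.085,0.4],[1.5,-5,0,-0.085,0.4],[1.5,-5,0,-0.085,0.4],[1.5,-5,0,-0.085,0.4],[1.5,-5,0,-0.085,0.4],[1.5,-5,0,-0.085,0.4],[1.5,-5,0,-0.085,0.4],[1.5,-5,0,-0.085,0.4],[1.5,-5,0,-0.085,0.4]]' 20
python3 -m handwheel '[[1.5,-5,-2,0,0.4],[1.5,-5,-2,0,0.4],[1.5,-5,-2,0,0.4],[1.5,-5,-2,0,0.4],[1.5,-4.3,-2,0,0.4],[0,0,0,0,0.4],[0,0,0,0,0.4],[0,0,0,0,0.4]]'
```

```text
t: 1.35
tool_pos: [0.4108, 0.0386, 0.4045]
orientation: [1.904, 2.498, 0.0]
force: [1.3, 0.5, 0.8]
opening: 0.0558
gripper_force: 0.0
t: 2.35
tool_pos: [0.4859, -0.2018, 0.3055]
orientation: [1.899, 2.501, 0.001]
force: [-0.4, 0.8, 0.1]
opening: 0.0562
gripper_force: 0.0
```

```bash
python3 -m handwheel '[[0,-0.12,-1.5,0,0.4],[0,0,-1.5,0,0.4],[0,0,-1.5,0,0.4],[0,0,-1.5,0,0.4],[0,0,-1,0,0.4],[0,0,0,0,0.4],[0,0,0,0,0.4]]'
python3 - <<'E'
from h import *
t=read_camera('top');s=read_camera('scene')
a=cv2.resize(t[170:240,270:350],(400,350),interpolation=cv2.INTER_CUBIC);b=cv2.resize(s[170:240,165:245],(400,350),interpolation=cv2.INTER_CUBIC)
cv2.imwrite('pics/g1.png',np.hstack([a,b])[:,:,::-1])
E
```

```text
t: 3.22
tool_pos: [0.4861, -0.204, 0.2351]
orientation: [1.901, 2.501, 0.0]
force: [-0.1, 1.0, 0.4]
opening: 0.0559
gripper_force: 0.0
```

View pics/g1.png

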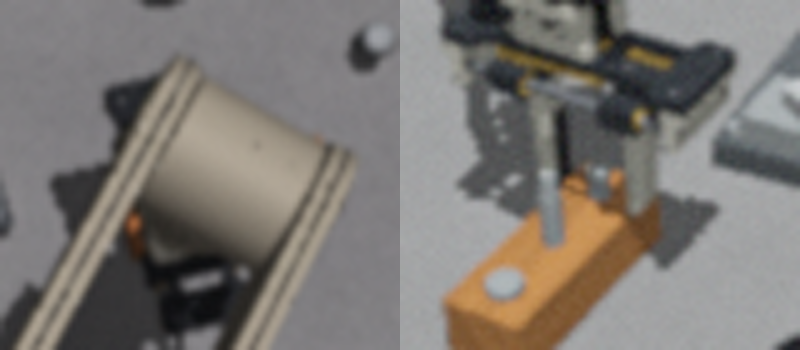

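The fingers straddle the short pin, which shows at about (600,185) in the right half. I'll close now and lift.

```bash
python3 -m handwheel '[[0,0,0,0,0.6],[0,0,0,0,0.7],[0,0,0,0,0.8],[0,0,0,0,0.9],[0,0,0,0,0.9],[0,0,0,0,0.9]]' 20
python3 -m handwheel '[[0,0,0.5,0,0.9],[0,0,1,0,0.9],[0,0,1.5,0,0.9],[0,0,1.5,0,0.9],[0,0,1.5,0,0.9],[0,0,1,0,0.9],[0,0,0,0,0.9],[0,0,0,0,0.9]]'
```

```text
t: 4.08
tool_pos: [0.4858, -0.2039, 0.2348]
orientation: [-1.901, -2.501, 0.0]
force: [-1.5, -0.2, 2.0]
opening: 0.0154
gripper_force: 20.0
t: 5.08
tool_pos: [0.4857, -0.2037, 0.3042]
orientation: [-1.9, -2.501, 0.0]
force: [-0.1, -0.8, -0.6]
opening: 0.0156
gripper_force: 20.0
```

```bash
python3 -m handwheel '[[0.5,2,0,0,0.9],[0.8,3,0.1,0,0.9],[0.8,3,0.1,0,0.9],[0.8,3,0.1,0,0.9],[0.8,3,0,0,0.9],[0.56,2.9,0,0,0.9],[0,0,0,0,0.9],[0,0,0,0,0.9],[0,0,0,0,0.9]]'
python3 - <<'E'
from h import *
t=read_camera('top');s=read_camera('scene');np.save('s1.npy',s)
a=cv2.resize(t[160:230,215:295],(400,350),interpolation=cv2.INTER_CUBIC);b=cv2.resize(s[155:205,215:272],(400,350),interpolation=cv2.INTER_CUBIC)
cv2.imwrite('pics/g2.png',np.hstack([a,b])[:,:,::-1])
st=readout.read_state();print(st['tool_pos'])
p=st['tool_pos']-[0,0,.2218];print('foot proj',proj('scene',p),'at z.068',proj('scene',[p[0],p[1],.068]))
E
```

```text
t: 6.2
tool_pos: [0.5283, -0.0357, 0.3075]
orientation: [-1.902, -2.5, 0.001]
force: [-0.1, 0.2, -1.2]
opening: 0.0158
gripper_force: 20.0
[ 0.52832459 -0.03564196  0.30762283]
foot proj (np.float64(247.6583535845925), np.float64(183.81135551301082)) at z.068 (np.float64(247.67401097921436), np.float64(187.89056515709902))
```

View pics/g2.png

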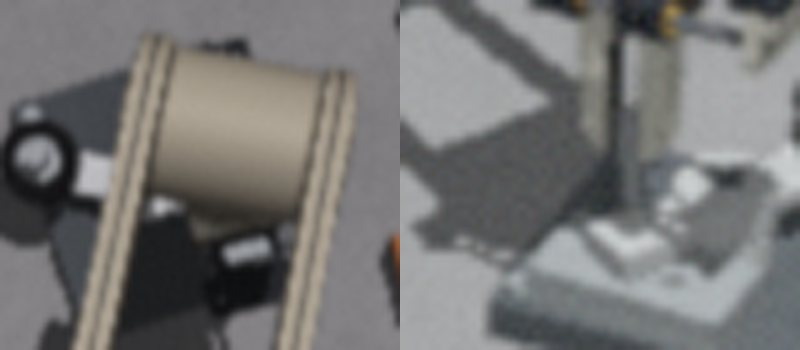

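The pin hangs above the lug, its shaft at about crop (627,180), which is close to the hole column. I'll measure the shaft column to sub-pixel.

Run:
```python
from h import *
g=cv2.cvtColor(np.load('s1.npy'),cv2.COLOR_RGB2GRAY)
print(np.arange(240,256));
for v in range(168,190):print(v,g[v,240:256])
p=readout.read_state()['tool_pos']
for z in(.138,.118,.0858):print(z,proj('scene',[p[0],p[1],z]))
```

```text
[240 241 242 243 244 245 246 247 248 249 250 251 252 253 254 255]
168 [ 97 117 123 117  94  55  85 141 145 129 125 124 124 116 127 154]
169 [ 97 117 124 120  87  48  82 135 124 122 122 128 122 119 130 157]
170 [ 94 118 124 120  87  58  74 100 107 115 124 126 123 119 132 156]
171 [ 95 124 128 117  87  65  78  91  91 114 125 123 124 126 137 161]
172 [100 129 133 120  90  62  81  93  93 115 125 124 126 129 138 159]
173 [ 96 117 123 120  89  66  83  97  97 111 124 120 123 131 144 164]
174 [ 84  98 119 115  89  66  86  95  96 112 125 120 116 135 153 164]
175 [ 88  90 103 111  87  62  89  93  98 115 125 126 122 140 160 166]
176 [ 86  87  91  94  78  62  85  93  99 116 126 122 121 129 149 159]
177 [ 85  82  80  79  62  61  85  93  99 115 118 113 110 115 122 128]
178 [ 81  83  75  64  55  60  75  96  96  91  92  88  98 107 113 130]
179 [ 83  80  70  55  54  52  70  93  97  86  96 103 107 113 145 182]
180 [ 81  70  63  54  53  53  70  93  95  84 103 110 109 128 176 199]
181 [ 69  60  52  54  45  54  68  93  96  87  99 111 113 133 183 200]
182 [ 63  54  58  55  55  54  71  93  95  80  87 102 118 140 170 191]
183 [ 58  57  55  52  52  51  65  87  95  88  94 118 149 173 163 167]
184 [ 58  64  58  58  49  59  66  83  92  88  95 129 174 188 168 147]
185 [ 81  79  69  68  73  81  87  96 106 105 103 125 153 150 138 118]
186 [ 88 102 124 134 133 118 109 108 109 112 106 130 161 146 135 119]
187 [105 127 172 192 189 162 129 120 118 129 133 128 130 138 160 146]
188 [136 123 152 183 197 194 171 153 151 168 180 158 134 126 134 129]
189 [164 131 122 147 178 196 198 197 195 200 199 186 167 135 118 117]
0.138 (np.float64(247.61110042998146), np.float64(171.50052547658765))
0.118 (np.float64(247.62946785048857), np.float64(176.28577619544114))
0.0858 (np.float64(247.65837379485185), np.float64(183.81662087719866))
```

```bash
python3 -m handwheel '[[0.05,0.1,0,0,0.9],[0,0,-0.5,0,0.9],[0,0,-0.5,0,0.9],[0,0,-0.4,0,0.9],[0,0,-0.2,0,0.9],[0,0,-0.2,0,0.9],[0,0,-0.2,0,0.9],[0,0,0,0,0.9],[0,0,0,0,0.9]]'
```

```text
t: 7.42
tool_pos: [0.529, -0.0339, 0.2878]
orientation: [1.901, 2.501, -0.0]
force: [0.3, -0.3, -0.7]
opening: 0.0152
gripper_force: 20.0
```

```bash
python3 -m handwheel '[[0,0,-0.2,0,0.9],[0,0,-0.2,0,0.9],[0,0,-0.2,0,0.9],[0,0,0,0,0.9],[0,0,0,0,0.9]]'
```

```text
t: 8.05
tool_pos: [0.5286, -0.0339, 0.2811]
orientation: [-1.9, -2.5, 0.001]
force: [-3.6, -2.4, -2.6]
opening: 0.0157
gripper_force: 20.0
```

```bash
python3 -m handwheel '[[-0.05,-0.04,0,0,0.9],[0,0,0,0,0.9],[0,0,0,0,0.9]]'; python3 -m handwheel '[[0,0,-0.2,0,0.9],[0,0,-0.2,0,0.9],[0,0,0,0,0.9],[0,0,0,0,0.9]]'
```

```text
t: 8.43
tool_pos: [0.5284, -0.0342, 0.2816]
orientation: [-1.901, -2.501, 0.0]
force: [-1.7, -0.4, -2.0]
opening: 0.0155
gripper_force: 20.0
t: 8.93
tool_pos: [0.5285, -0.0343, 0.2777]
orientation: [1.901, 2.501, 0.0]
force: [-3.0, -2.3, -0.1]
opening: 0.0155
gripper_force: 20.0
```

```bash
python3 -m handwheel '[[-0.06,-0.06,0,0,0.9],[0,0,-0.2,0,0.9],[0,0,-0.2,0,0.9],[0,0,0,0,0.9],[0,0,0,0,0.9]]'
```

```text
t: 9.55
tool_pos: [0.528, -0.0348, 0.2738]
orientation: [1.901, 2.501, 0.0]
force: [-0.2, 1.0, -1.0]
opening: 0.0154
gripper_force: 20.0
```

```bash
python3 -m handwheel '[[0,0,-0.12,0,0.9],[0,0,0,0,0.9],[0,0,0,0,0.8],[0,0,0,0,0.7],[0,0,0,0,0.6],[0,0,0,0,0.5],[0,0,0,0,0.5],[0,0,1,0,0.5],[0,0,1.5,0,0.5],[0,0,2,0,0.5]]'
python3 -m handwheel '[[0,2,2,0,0.5],[0,3,1,0,0.5],[0,3,0,0,0.4],[0.3,3,0,0,0.4],[1,3,0,0,0.4],[1,0.4,0,0,0.4],[0,0,0,0,0.4],[0,0,0,0,0.4]]'
python3 - <<'E'
from h import *
t=read_camera('top');s=read_camera('scene');np.save('s2.npy',s)
a=cv2.resize(t[160:230,215:295],(400,350),interpolation=cv2.INTER_CUBIC);b=cv2.resize(s[155:205,230:287],(400,350),interpolation=cv2.INTER_CUBIC)
cv2.imwrite('pics/g3.png',np.hstack([a,b])[:,:,::-1])
E
```

```text
t: 10.8
tool_pos: [0.5279, -0.0349, 0.3189]
orientation: [1.901, 2.501, 0.0]
force: [0.6, 0.3, -0.5]
opening: 0.0461
gripper_force: 0.0
t: 11.8
tool_pos: [0.5508, 0.1083, 0.3477]
orientation: [1.902, 2.5, -0.0]
force: [-0.3, -0.2, -0.5]
opening: 0.056
gripper_force: 0.0
```

View pics/g3.png

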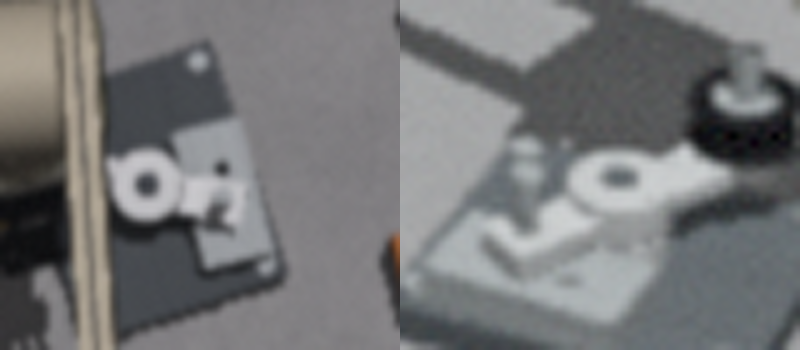

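The pin is standing in the lug with its head raised, at right-half (525,165). Now to align with the bolt head and go down over it.

```bash
python3 -m handwheel '[[0.1,0,0,-0.11,0.4],[0,0,-1,-0.11,0.4],[0,0,-1.5,-0.11,0.4],[0,0,-1.5,-0.1,0.4],[0,0,-1,0,0.4],[0,0,-0.9,0,0.4],[0,0,0,0,0.4],[0,0,0,0,0.4]]'; python3 -m handwheel '[[0,0,0,0,0.6],[0,0,0,0,0.65],[0,0,0,0,0.7],[0,0,0,0,0.75],[0,0,0,0,0.8],[0,0,0,0,0.85],[0,0,0,0,0.85],[0,0,0,0,0.85]]' 30
```

```text
t: 12.9
tool_pos: [0.5521, 0.1091, 0.2891]
orientation: [2.39, 2.038, 0.001]
force: [0.3, -0.8, 0.0]
opening: 0.0557
gripper_force: 0.0
t: 13.9
tool_pos: [0.5519, 0.1091, 0.2885]
orientation: [2.391, 2.038, 0.0]
force: [1.1, -0.4, -1.3]
opening: 0.0174
gripper_force: 30.0
```

Run:
```python
import numpy as np
b=np.array([.552,.109])-[.538,.0245];b*=.085/np.hypot(*b);a0=np.arctan2(b[1],b[0]);print(a0)
f=lambda a:np.array([.538,.0245])*100+8.5*np.array([np.cos(a0+a),np.sin(a0+a)])
for a in np.arange(0,.85,.04):print(round(a,2),f(a).round(2),(f(a+.04)-f(a)).round(3))
```

```text
1.4066073419839134
0.0 [55.19 10.84] [-0.336  0.049]
0.04 [54.85 10.88] [-0.338  0.035]
0.08 [54.51 10.92] [-0.339  0.022]
0.12 [54.18 10.94] [-0.34   0.008]
0.16 [53.84 10.95] [-0.34  -0.005]
0.2 [53.5  10.94] [-0.339 -0.019]
0.24 [53.16 10.93] [-0.338 -0.033]
0.28 [52.82 10.89] [-0.337 -0.046]
0.32 [52.48 10.85] [-0.335 -0.059]
0.36 [52.15 10.79] [-0.332 -0.073]
0.4 [51.81 10.71] [-0.329 -0.086]
0.44 [51.49 10.63] [-0.325 -0.099]
0.48 [51.16 10.53] [-0.321 -0.112]
0.52 [50.84 10.42] [-0.316 -0.125]
0.56 [50.52 10.29] [-0.311 -0.137]
0.6 [50.21 10.16] [-0.305 -0.15 ]
0.64 [49.91 10.01] [-0.299 -0.162]
0.68 [49.61  9.84] [-0.292 -0.174]
0.72 [49.32  9.67] [-0.285 -0.185]
0.76 [49.03  9.49] [-0.278 -0.196]
0.8 [48.75  9.29] [-0.269 -0.207]
0.84 [48.48  9.08] [-0.261 -0.218]
```

```bash
python3 -m handwheel '[[-0.34,0.05,0,0.04,0.85],[-0.34,0.035,0,0.04,0.85],[-0.34,0.02,0,0.04,0.85],[-0.34,0.01,0,0.04,0.85],[0,0,0,0,0.85]]'; python3 -m handwheel '[[-0.34,-0.005,0,0.04,0.85],[-0.34,-0.02,0,0.04,0.85],[-0.34,-0.03,0,0.04,0.85],[-0.34,-0.045,0,0.04,0.85],[-0.335,-0.06,0,0.04,0.85],[0,0,0,0,0.85],[0,0,0,0,0.85]]'
```

```text
t: 14.52
tool_pos: [0.5384, 0.1103, 0.2886]
orientation: [2.22, 2.222, 0.001]
force: [3.6, 0.7, -2.9]
opening: 0.0176
gripper_force: 30.0
t: 15.4
tool_pos: [0.5215, 0.1088, 0.2886]
orientation: [1.989, 2.432, 0.001]
force: [4.8, 3.0, -3.7]
opening: 0.0171
gripper_force: 30.0
```

```bash
python3 -m handwheel '[[-0.125,-0.03,0,0.015,0.85],[-0.125,-0.03,0,0.015,0.85],[-0.125,-0.03,0,0.015,0.85],[0,0,0,0,0.85]]'; python3 -m handwheel '[[-0.12,-0.035,0,0.015,0.85],[0,0,0,0,0.85]]';  python3 -m handwheel '[[-0.08,-0.025,0,0.01,0.85],[0,0,0,0,0.85]]'
```

```text
t: 15.9
tool_pos: [0.5177, 0.108, 0.2885]
orientation: [-1.933, -2.477, -0.001]
force: [4.0, 2.8, -2.8]
opening: 0.0173
gripper_force: 30.0
t: 16.15
tool_pos: [0.5164, 0.1076, 0.2885]
orientation: [-1.914, -2.491, -0.001]
force: [2.8, 1.8, -3.2]
opening: 0.0174
gripper_force: 30.0
t: 16.4
tool_pos: [0.5156, 0.1074, 0.2885]
orientation: [-1.902, -2.5, -0.001]
force: [4.3, 4.2, -3.2]
opening: 0.0171
gripper_force: 30.0
```

```bash
python3 -m handwheel '[[-0.08,-0.025,0,0.01,0.85],[0,0,0,0,0.85]]'
```

```text
t: 16.65
tool_pos: [0.5148, 0.1072, 0.2886]
orientation: [-1.889, -2.51, -0.001]
force: [3.6, 2.5, -3.8]
opening: 0.0172
gripper_force: 30.0
```

```bash
python3 -m handwheel '[[-0.08,-0.02,0,0.01,0.85],[0,0,0,0,0.85]]'; python3 -m handwheel '[[-0.08,-0.02,0,0.01,0.85],[0,0,0,0,0.85]]'
```

```text
t: 16.9
tool_pos: [0.514, 0.107, 0.2885]
orientation: [-1.877, -2.519, -0.001]
force: [4.5, 3.8, -3.3]
opening: 0.0172
gripper_force: 30.0
t: 17.15
tool_pos: [0.5133, 0.1068, 0.2886]
orientation: [-1.864, -2.529, -0.001]
force: [4.2, 2.8, -4.0]
opening: 0.0172
gripper_force: 30.0
```

```bash
python3 -m handwheel '[[-0.08,-0.02,0,0.01,0.85],[0,0,0,0,0.85]]'
```

```text
t: 17.4
tool_pos: [0.5124, 0.1065, 0.2885]
orientation: [-1.852, -2.538, -0.001]
force: [3.5, 2.5, -4.7]
opening: 0.0176
gripper_force: 30.0
```

```bash
python3 -m handwheel '[[-0.08,-0.025,0,0.01,0.85],[0,0,0,0,0.85]]'
```

```text
t: 17.65
tool_pos: [0.5117, 0.1063, 0.2885]
orientation: [-1.839, -2.547, -0.001]
force: [4.9, 2.7, -4.2]
opening: 0.0171
gripper_force: 30.0
```

```bash
python3 -m handwheel '[[-0.08,-0.025,0,0.01,0.85],[0,0,0,0,0.85]]'
```

```text
t: 17.9
tool_pos: [0.5111, 0.1061, 0.2886]
orientation: [1.826, 2.556, 0.002]
force: [5.3, 4.0, -5.3]
opening: 0.0177
gripper_force: 30.0
```

```bash
python3 -m handwheel '[[-0.08,-0.025,0,0.01,0.85],[0,0,0,0,0.85]]'
python3 - <<'E'
from h import *
t=read_camera('top');s=read_camera('scene')
a=cv2.resize(t[160:230,215:295],(400,350),interpolation=cv2.INTER_CUBIC);b=cv2.resize(s[155:205,230:287],(400,350),interpolation=cv2.INTER_CUBIC)
cv2.imwrite('pics/g4.png',np.hstack([a,b])[:,:,::-1])
E
```

```text
t: 18.15
tool_pos: [0.5105, 0.1059, 0.2886]
orientation: [1.813, 2.564, 0.003]
force: [9.5, 4.9, -7.0]
opening: 0.0172
gripper_force: 30.0
```

View pics/g4.png

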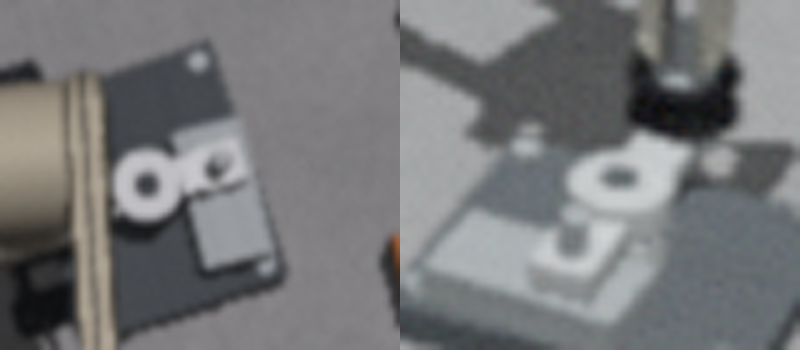

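The head now sits on the lug at right-half (573,235) and the force jumped, so the pin has dropped and caught. I'll back off gently until the pin carries the load.

```bash
python3 -m handwheel '[[0.08,0.025,0,-0.01,0.85],[0.08,0.025,0,-0.01,0.85],[0,0,0,0,0.85]]'; python3 -m handwheel '[[0.08,0.025,0,-0.01,0.85],[0,0,0,0,0.85]]'
```

```text
t: 18.62
tool_pos: [0.5117, 0.1063, 0.2885]
orientation: [-1.839, -2.547, -0.001]
force: [4.7, 3.4, -4.1]
opening: 0.0171
gripper_force: 30.0
t: 18.88
tool_pos: [0.5125, 0.1065, 0.2886]
orientation: [-1.852, -2.538, -0.001]
force: [3.6, 2.7, -3.9]
opening: 0.0174
gripper_force: 30.0
```

```bash
python3 -m handwheel '[[0.06,0.02,0,-0.007,0.85],[0,0,0,0,0.85]]'; python3 -m handwheel '[[0.04,0.01,0,-0.005,0.85],[0,0,0,0,0.85]]'
```

```text
t: 19.12
tool_pos: [0.5131, 0.1067, 0.2886]
orientation: [-1.861, -2.531, -0.001]
force: [3.9, 3.0, -3.7]
opening: 0.0173
gripper_force: 30.0
t: 19.38
tool_pos: [0.5135, 0.1068, 0.2885]
orientation: [-1.867, -2.526, -0.001]
force: [4.0, 4.0, -3.6]
opening: 0.0173
gripper_force: 30.0
```

```bash
python3 -m handwheel '[[0.05,0.01,0,-0.006,0.85],[0,0,0,0,0.85]]'; python3 -m handwheel '[[0.05,0.01,0,-0.006,0.85],[0,0,0,0,0.85]]'; python3 -m handwheel '[[0.04,0.01,0,-0.005,0.85],[0,0,0,0,0.85]]'
```

```text
t: 19.62
tool_pos: [0.514, 0.107, 0.2885]
orientation: [-1.874, -2.521, -0.001]
force: [4.1, 3.8, -4.0]
opening: 0.0173
gripper_force: 30.0
t: 19.88
tool_pos: [0.5144, 0.1071, 0.2885]
orientation: [-1.882, -2.515, -0.001]
force: [4.4, 4.1, -3.3]
opening: 0.0174
gripper_force: 30.0
t: 20.12
tool_pos: [0.5149, 0.1072, 0.2885]
orientation: [-1.888, -2.51, -0.001]
force: [4.1, 3.0, -3.6]
opening: 0.0173
gripper_force: 30.0
```

```bash
python3 -m handwheel '[[0.04,0.01,0,-0.005,0.85],[0,0,0,0,0.85]]'; python3 -m handwheel '[[0.04,0.01,0,-0.005,0.85],[0,0,0,0,0.85]]'; python3 -m handwheel '[[0.04,0.01,0,-0.005,0.85],[0,0,0,0,0.85]]'
```

```text
t: 20.38
tool_pos: [0.5152, 0.1073, 0.2886]
orientation: [-1.894, -2.506, -0.001]
force: [3.7, 4.2, -3.5]
opening: 0.017
gripper_force: 30.0
t: 20.62
tool_pos: [0.5156, 0.1074, 0.2885]
orientation: [-1.901, -2.501, -0.001]
force: [3.4, 3.8, -3.8]
opening: 0.0173
gripper_force: 30.0
t: 20.88
tool_pos: [0.5161, 0.1075, 0.2886]
orientation: [-1.907, -2.496, -0.001]
force: [3.6, 3.0, -3.4]
opening: 0.017
gripper_force: 30.0
```

Run:
```python
from h import *
t=read_camera('top');s=read_camera('scene')
a=cv2.resize(t[160:230,215:295],(400,350),interpolation=cv2.INTER_CUBIC);b=cv2.resize(s[155:205,230:287],(400,350),interpolation=cv2.INTER_CUBIC)
cv2.imwrite('pics/g5.png',np.hstack([a,b])[:,:,::-1])
```

```text
(no output)
```

View pics/g5.png

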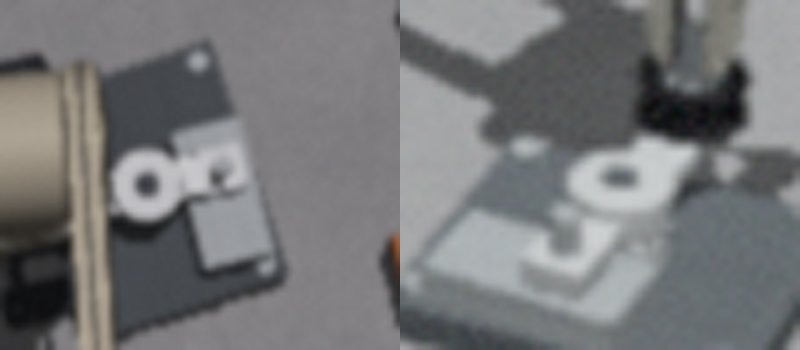

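The head is still down on the lug, but the arm has not reached its rest on the pin. I'll keep easing it back, still gripped.

```bash
python3 -m handwheel '[[0.04,0.01,0,-0.005,0.85],[0,0,0,0,0.85]]'; python3 -m handwheel '[[0.04,0.01,0,-0.005,0.85],[0,0,0,0,0.85]]'; python3 -m handwheel '[[0.04,0.01,0,-0.005,0.85],[0,0,0,0,0.85]]'
```

```text
t: 21.22
tool_pos: [0.5164, 0.1076, 0.2885]
orientation: [-1.913, -2.491, -0.001]
force: [3.1, 4.3, -4.1]
opening: 0.0175
gripper_force: 30.0
t: 21.48
tool_pos: [0.5167, 0.1077, 0.2885]
orientation: [-1.919, -2.487, -0.0]
force: [2.7, 4.8, -2.6]
opening: 0.0179
gripper_force: 30.0
t: 21.72
tool_pos: [0.517, 0.1078, 0.2885]
orientation: [-1.924, -2.482, 0.0]
force: [0.2, 4.4, -1.7]
opening: 0.017
gripper_force: 30.0
```

The tangential force is falling, so the pin is taking the load. A little more, and I'll relieve the radial side load as well.

```bash
python3 -m handwheel '[[0.02,0.04,0,-0.003,0.85],[0,0,0,0,0.85],[0,0,0,0,0.85]]';  python3 -m handwheel '[[0.01,0.04,0,0,0.85],[0,0,0,0,0.85],[0,0,0,0,0.85]]'
```

```text
t: 22.1
tool_pos: [0.5172, 0.1079, 0.2885]
orientation: [-1.928, -2.48, 0.001]
force: [-1.4, 3.4, -0.2]
opening: 0.017
gripper_force: 30.0
t: 22.48
tool_pos: [0.5174, 0.1081, 0.2885]
orientation: [1.928, 2.48, -0.001]
force: [-1.9, -0.8, -0.1]
opening: 0.0175
gripper_force: 30.0
```

```bash
python3 -m handwheel '[[0,0,0,0,0.85],[0,0,0,0,0.85]]' 5; python3 -m handwheel '[[0,0,0,0,0.8],[0,0,0,0,0.79],[0,0,0,0,0.77],[0,0,0,0,0.7],[0,0,0,0,0.6],[0,0,0,0,0.5],[0,0,0,0,0.45],[0,0,0,0,0.45]]'; python3 -m handwheel '[[0,0,1,0,0.45],[0,0,2,0,0.45],[0,0,3,0,0.45],[0,0,3,0,0.45],[-1,3,1,0,0.45],[-1,4,0,0,0.45],[-1,4,0,0,0.45],[0,4,0,0,0.45],[0,0,0,0,0.45],[0,0,0,0,0.45]]'
python3 - <<'E'
from h import *
t=read_camera('top');s=read_camera('scene')
a=cv2.resize(t[160:230,215:295],(400,350),interpolation=cv2.INTER_CUBIC);b=cv2.resize(s[155:205,230:287],(400,350),interpolation=cv2.INTER_CUBIC)
cv2.imwrite('pics/g6.png',np.hstack([a,b])[:,:,::-1])
E
```

```text
t: 22.72
tool_pos: [0.5173, 0.1081, 0.2884]
orientation: [-1.928, -2.48, 0.001]
force: [-2.5, -0.2, 1.0]
opening: 0.018
gripper_force: 5.0
t: 23.72
tool_pos: [0.5174, 0.1083, 0.2885]
orientation: [-1.928, -2.48, 0.0]
force: [-0.8, -0.0, -0.6]
opening: 0.0507
gripper_force: 0.0
t: 24.98
tool_pos: [0.4875, 0.2581, 0.3889]
orientation: [1.927, 2.48, -0.0]
force: [-0.0, -0.9, -0.0]
opening: 0.0509
gripper_force: 0.0
```

View pics/g6.png

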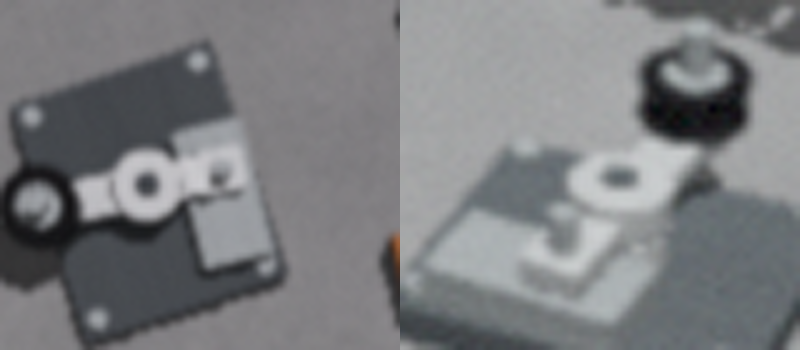

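The arm stays wound at about 0.4 rad. The pin's head sits on the lug at right-half (568,230), and the robot is clear of everything.

```bash
python3 -c "
from plant import job
print(job.close_job())"
```

```text
the job is handed in; nothing more can be done
None
```

I handed the job in at about 25 s: the last pictures show the lock pin's head down on the lug and the tensioner arm resting wound on the pin at about 0.4 rad, with the gripper clear; no verdict came back.

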